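Set the brew timer on its raised sloping rest

ROBOT

A 6-joint arm with a two-finger parallel gripper is mounted at the origin on a cart in front of the work surface, level with it; the furniture and walls round the work are solid. World frame = base frame: x ahead of the robot, y to its left, z up, the work surface at z = 0. Lengths are in m, angles in degrees, forces in N, time in s.
With the tool pointing down it reaches from about 0.3 to 0.75 m from the base axis. Payload 8.5 kg.
Tool frame: the origin (TCP) lies on the centre line of the jaws, within the pads' length; the fingertips stand 11 mm ahead of it and the grasp point (between the pads) lies 8 mm behind it; z points along the fingers, y is the line along which they close (so a half turn about z gives the same grasp; the last joint's range is limited). The gripper opens to 85 mm and grips with 20 to 120 N. Pads are 22 mm wide; open, the fingers measure 114 mm over their backs; the gripper's body (76 mm by 85 mm) begins 54 mm behind the grasp point. The pads swing forward as they close: fully open they stand 13 mm farther back than shut.
Start: joints at [62.091, 21.807, 74.336, -0, 83.858, -12.336], TCP at [0.148, 0.53, 0.242] pointing down, gripper open.
Joint ranges: [-178.18, 178.18], [-50.72, 133.34], [12.68, 142.11], [-81.47, 261.47], [9.98, 163.14], [-165.26, 165.26]. Speed limits (degrees/s): [136.94, 136.94, 180, 180, 180, 180].

INTERFACE

Orientations are given as a 3x3 rotation matrix whose columns are the frame's x, y, z axes.
In Python, from rig import env gives the robot as it stands.
- The arm moves only by the shell command python3 nudge.py 'ROWS' [FORCE]. ROWS is a JSON object whose key "deltas" holds a list of rows, 1 to 10 of them, each of 5 numbers: dx, dy, dz in cm, then a turn about the tool's z in units of 4 degrees, then the finger opening in m; each row shifts and turns the commanded pose from where the row before left it, along the tool's axes as they then stand; what a row does not reach is not made up. A row lasts 1/10 s, in which the tool goes at most 0.05 m and 8.59 degrees, less where a joint would pass 70% of its speed; a pose out of reach is approached as far as the arm can. The fingers move at their own pace and stop on an object; FORCE is the grip in N (left out, the last holds). Time passes only in rows, so rows that do not move let the fingers close. It prints the time, the measured TCP pose, the force, the opening and the grip force at its end. Input that does not fit is refused with a message, and nothing moves.
- env.observe(): the state, without advancing time (a new reading comes with each control period).
- env.get_image(name): name is "scene" or "top" or "wrist"; returns a dict with "pixels" (400x640x3 uint8, red, green, blue), "K" (3x3 intrinsics, pixels), "distortion" ([k1, k2, p1, p2, k3] as OpenCV has them; the pictures are not rectified), "extrinsics" (4x4, takes a point from world to camera coordinates). Camera axes: x right, y down, z forward; pixel columns grow to the right and rows downward; lengths in m; the calibration is good to about 2 mm. A picture is of the moment at which its call begins. There is no depth.
- env.close_job(): hands the job in; it is judged then, once.
The state is a dict: "time_s": time; "q": joint angles; "qvel": joint speeds; "joint_efforts": joint torques, N m; "position": TCP position; "tool_rot": TCP orientation; "ft_force": force on the tool from outside, world axes, zero at the start; "wrist_torque": the same for the moment, N m; "grip_width": finger opening in m; "gripper_force": force on a finger pad.
Only numpy, scipy, OpenCV 4.12 (cv2) and the standard library are available. Lean on these libraries where they do the work, as an engineer would, in place of code of your own. Each camera call takes 0.05 s, during which the arm holds its last target. There are 200 camera calls.

TASK

Put the brew timer up on the sloping rest of the small stand so the tasters can read it: its back flat on the rest, its bottom edge standing against the little lip, centred and straight, display end uppermost. The post of the stand is left at a different height each time, so see or feel where the rest is; set the timer down gently without pressing hard or letting it drop, let go, and leave the bowls, the tin and the spoon where they are.

Things in the scene. Friction and masses are not known exactly. Their poses are not given: they have to be found in the camera images.
- timer: White brew timer, flat-sided slab 64 (its x) x 68 (its y) x 17 mm, about 85 g, lying face up. Origin at the centre of its underside; the solid back is 1 mm above it. x points from the bottom edge (32 mm from origin) to the top edge, where the dark display is; z out of the face. Two keys stand 1.5 mm proud, 8 mm below the middle. Pinch it across y (68 mm).
- stand: Fixed stand: foot 115 x 95 x 12 mm, tube to 92 mm height, clamped post, and on a soft rubber bellows (1.2 N/mm, gives 6 mm down, then hard) the sloping rest. Origin under the foot's centre, z up; x level, from the rest's lip to its high edge. The rest: a plate 64 x 50 mm wide (fingers pass on both sides), rising toward +x at 35 degrees (0.611 rad). Height NOT measured: see rest_low.
- rest_low (a point): Fixed point 140 mm straight above the stand's origin, axes as the stand's. The middle of the rest's upper face lies at this point or up to 80 mm straight above it (unknown, constant). From there the lip's inner face is 32.7 mm down the slope; the lip is 44 mm wide, 5 thick, 10 high. A seated timer's origin is within 2 mm of the vertical here, its x pointing 35 degrees up along the stand's x.
- bowl_right: Empty porcelain cupping bowl, white outside and black inside, 92 mm wide, 60 mm high, the middle bowl behind the work; origin under its centre. Bystander.
- bowl_left: A like bowl, 92 mm wide, 60 mm high, behind the work on the left; origin under its centre. Bystander.
- tin: Square sample tin, 73 x 65 x 52 mm with a shut lid, behind the work on the right; origin under its centre. Bystander.
- spoon: Steel cupping spoon 192 mm long, 43 mm wide at the bowl, lying flat between the robot and the work; origin at the middle of its length on the table, x along it. Bystander.

How it is judged:
By the outcome, as a careful person would: the job done as asked, in the order asked, and still so for the second after the job is handed in, with the robot touching nothing.
It also fails if it takes over 53 s, if anything falls off the work surface, if the arm or the gripper's body presses on something with over 40 N, if the wrist force passes 120 N, or if a joint passes its speed limit or range.

## Working session

There is one attempt and no reset: what is moved stays moved. The work goes in short steps, Python scripts to look and compute and a shell command to move; the robot and the scene stay as the last step left them, time stands still between calls to the robot, and variables do not carry over. Pictures are saved under pics/ and viewed, at most 10 in all, crops included, and the job is handed in when it is done.

```bash
ls; mkdir -p pics; python3 - <<'E'
from rig import env
import cv2, numpy as np
for n in ("scene","top"):
    d=env.get_image(n); cv2.imwrite(f"pics/{n}0.png",d["pixels"][:,:,::-1])
    print(n,d["K"],d["distortion"],d["extrinsics"])
o=env.observe();print(o)
E
```

```text
nudge.py
pics
rig.py
scene [[369.51626338   0.         321.16452266]
 [  0.         369.51626338 198.61774739]
 [  0.           0.           1.        ]] [-0.07354965  0.          0.          0.          0.        ] [[-0.81127008 -0.58465909 -0.00382157  0.50282876]
 [-0.44305136  0.61901462 -0.64848007  0.29912037]
 [ 0.38150538 -0.52439933 -0.76122204  0.74410863]
 [ 0.          0.          0.          1.        ]]
top [[373.75623253   0.         321.16697387]
 [  0.         373.75623253 197.02365373]
 [  0.           0.           1.        ]] [-0.01040373  0.          0.          0.          0.        ] [[ 0.01708219 -0.99972046 -0.01634612  0.07659938]
 [-0.9808642  -0.01358438 -0.19421865  0.57203966]
 [ 0.19394231  0.019351   -0.98082206  0.85886279]
 [ 0.          0.          0.          1.        ]]
{'time_s': 0.1, 'q': array([ 6.20920741e+01,  2.18370450e+01,  7.43789632e+01, -2.04792106e-04,
        8.38577317e+01, -1.23348461e+01]), 'qvel': array([ 0.01769529, -0.03695183, -0.13833935, -0.02251738, -0.11588399,
       -0.14093851]), 'joint_efforts': array([ 3.39805498e-03, -4.49217832e+01, -2.31655866e+01, -2.13222356e-04,
        3.63248633e-03, -3.35136633e-05]), 'position': array([0.14753413, 0.52958888, 0.24178283]), 'tool_rot': array([[-9.63288833e-01,  2.68466505e-01, -5.99244025e-04],
       [ 2.68467036e-01,  9.63288198e-01, -1.13898922e-03],
       [ 2.71464241e-04, -1.25805287e-03, -9.99999172e-01]]), 'ft_force': array([-0.37365253,  0.49557604,  0.07992883]), 'wrist_torque': array([-0.00697924, -0.03066759, -0.02380141]), 'gripper_force': 0.0, 'grip_width': 0.08541308193632173}
```

View pics/scene0.png

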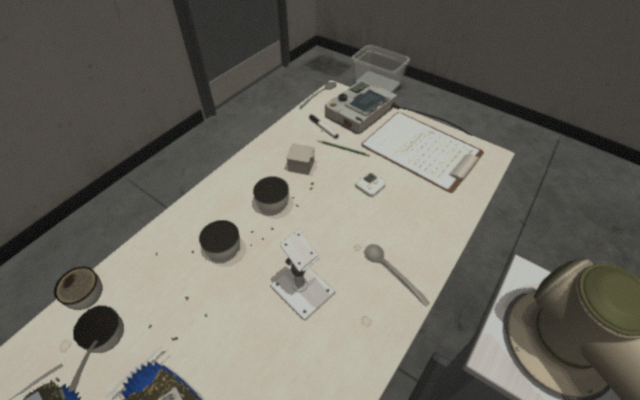

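View pics/top0.png

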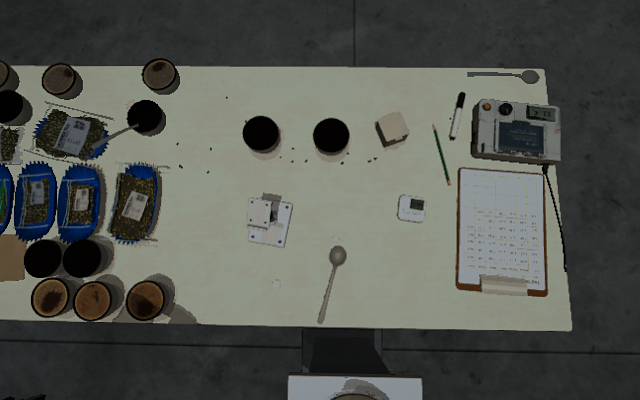

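```bash
python3 - <<'E'
import cv2, numpy as np
s=cv2.imread("pics/scene0.png");t=cv2.imread("pics/top0.png")
f=lambda im,x,y,w,h:cv2.resize(im[y:y+h,x:x+w],None,fx=5,fy=5,interpolation=cv2.INTER_CUBIC)
a=f(s,258,225,80,100);b=f(t,235,185,80,60);c=f(s,350,166,40,40);d=f(t,391,188,40,40)
o=np.zeros((500,800,3),np.uint8);o[:,:400]=a;o[:300,400:]=b;o[300:,400:600]=c;o[300:,600:]=d
cv2.imwrite("pics/crop1.png",np.clip(o.astype(float)*1.3,0,255).astype(np.uint8))
E
```

```text
(no output)
```

View pics/crop1.png

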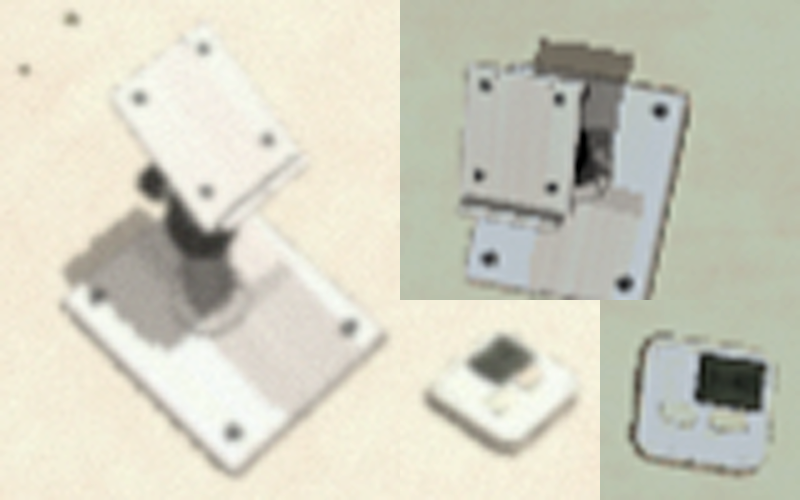

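```bash
cat > h.py <<'E'
import numpy as np, cv2
from scipy.optimize import least_squares
C={"scene":(np.array([[369.51626338,0,321.16452266],[0,369.51626338,198.61774739],[0,0,1]]),np.array([-0.07354965,0,0,0,0]),np.array([[-0.81127008,-0.58465909,-0.00382157,0.50282876],[-0.44305136,0.61901462,-0.64848007,0.29912037],[0.38150538,-0.52439933,-0.76122204,0.74410863]])),
"top":(np.array([[373.75623253,0,321.16697387],[0,373.75623253,197.02365373],[0,0,1]]),np.array([-0.01040373,0,0,0,0]),np.array([[0.01708219,-0.99972046,-0.01634612,0.07659938],[-0.9808642,-0.01358438,-0.19421865,0.57203966],[0.19394231,0.019351,-0.98082206,0.85886279]]))}
def ray(n,p,c=None):
    K,D,E=c or C[n]; u=cv2.undistortPoints(np.array([[p]],float),K,D).ravel()
    R=E[:,:3]; d=R.T@np.array([u[0],u[1],1.]); return -R.T@E[:3,3], d/np.linalg.norm(d)
def onz(n,p,z,c=None):
    o,d=ray(n,p,c); return o+d*(z-o[2])/d[2]
def tri(p,q):
    o1,d1=ray("scene",p);o2,d2=ray("top",q)
    s=np.linalg.lstsq(np.c_[d1,-d2],o2-o1,rcond=None)[0]
    a=o1+s[0]*d1;b=o2+s[1]*d2; return (a+b)/2,np.linalg.norm(a-b)
E
python3 - <<'E'
from h import *
np.set_printoptions(precision=4,suppress=True)
S=lambda x,y:((x)/5+258-.4,(y)/5+225-.4); T=lambda x,y:((x-400)/5+235-.4,y/5+185-.4)
for n in C: print(n,ray(n,(320,200)))
P=[]
for a,b in [((139,97),(485,86)),((203,48),(559,99)),((206,191),(479,175)),((267,139),(552,187))]:
    p,r=tri(S(*a),T(*b));P.append(p);print("rest",p,r*1e3)
P=np.array(P);print("mean",P.mean(0)); x=P[0]+P[1]-P[2]-P[3];y=P[0]+P[2]-P[1]-P[3]
print("yaw x",np.degrees(np.arctan2(x[1],x[0])),"slope",np.degrees(np.arctan2(x[2],np.hypot(*x[:2]))),"yaw y",np.degrees(np.arctan2(-y[0],y[1])))
for a in [(97,294),(348,327),(232,432)]: print("foot s",onz("scene",S(*a),.012))
for a in [(660,110),(489,258),(625,284)]: print("foot t",onz("top",T(*a),.012))
# timer
for n,(x0,y0,w,h) in {"top":(391,188,40,40),"scene":(350,166,40,40)}.items():
    im=cv2.imread(f"pics/{n}0.png")[y0:y0+h,x0:x0+w]
    hsv=cv2.cvtColor(im,cv2.COLOR_BGR2HSV); print(n,np.median(im.reshape(-1,3),0), im[20,14], im[30,20])
    b,g,r=[im[...,i].astype(int) for i in range(3)]
    m=((b-r>-8 if n=="top" else b-r>-14)|(im.max(2)<90)).astype(np.uint8)
    print("\n".join("".join(".#"[v] for v in row) for row in m))
    m=cv2.morphologyEx(m,cv2.MORPH_CLOSE,np.ones((5,5),np.uint8))
    c=max(cv2.findContours(m,0,2)[0],key=cv2.contourArea); rr=cv2.minAreaRect(c)
    q=cv2.boxPoints(rr)+[x0,y0]; print(q); W=[onz(n,p,.017) for p in q]; print(np.array(W),np.mean(W,0))
    for i in range(4): e=W[(i+1)%4]-W[i]; print(np.linalg.norm(e),np.degrees(np.arctan2(e[1],e[0])))
E
```

```text
scene (array([0.2566, 0.499 , 0.7623]), array([ 0.3824, -0.5202, -0.7636]))
top (array([0.3932, 0.0677, 0.9547]), array([ 0.1861,  0.0224, -0.9823]))
rest [0.5343 0.2296 0.1845] 2.2387229318845754
rest [0.529  0.198  0.1841] 1.7383985272081264
rest [0.4999 0.2354 0.1586] 1.9652691332488632
rest [0.4952 0.2037 0.1583] 1.8627752118714507
mean [0.5146 0.2167 0.1714]
yaw x -9.553419176969182 slope 36.76023676736326 yaw y -8.975738076684495
foot s [0.5672 0.2423 0.012 ]
foot s [0.4665 0.1897 0.012 ]
foot s [0.4784 0.2587 0.012 ]
foot t [0.5534 0.1745 0.012 ]
foot t [0.4763 0.2585 0.012 ]
foot t [0.4643 0.189  0.012 ]
top [134. 150. 144.] [147 150 143] [156 151 144]
........................................
........................................
........................................
........................................
................##......................
..#...........####......................
...#...........###.................##...
...........####....................##...
.........#.##########...............#...
.#........##################......###...
........#############
[... 2891 characters left out ...]
.......................
........................................
........................................
........................................
........................................
........................................
........................................
........................................
........................................
[[354.5 184.5]
 [371.5 167.5]
 [386.  182. ]
 [369.  199. ]]
[[ 0.5856 -0.1088  0.017 ]
 [ 0.5814 -0.1929  0.017 ]
 [ 0.5198 -0.1674  0.017 ]
 [ 0.5263 -0.0871  0.017 ]] [ 0.5533 -0.1391  0.017 ]
0.08425340016698811 -92.804714930906
0.06667028584887724 157.50335176323497
0.0806038104707912 85.40394737085391
0.06310952767092508 -20.113492929097998
```

Units first: shifts go in cm and turns go in units of 4 degrees. So -0.0315 m is -3.15, -0.03 m is -3.

```bash
python3 nudge.py '{"deltas":[[-3, -3, -2, 0, 0.085], [-3.15, -3, -2, 0, 0.085], [-3.15, -3, 0, 0, 0.085], [-3.15, -3, 0, 0, 0.085], [-3.15, -3, 0, 0, 0.085], [-3.15, -3, 0, 0, 0.085], [-3.15, -3, 0, 0, 0.085], [-3.15, -3, 0, 0, 0.085], [-3.15, -3, 0, 0, 0.085], [-3.15, -3, 0, 0, 0.085]]}' 20 && python3 nudge.py '{"deltas":[[-3.15, -3, 0, 0, 0.085], [-3.15, -3, 0, 0, 0.085], [-3.15, -3, 0, 0, 0.085], [-3.15, -3, 0, 0, 0.085], [-3.15, -3, 0, 0, 0.085], [-3.15, -3, 0, 0, 0.085], [-3.15, -3, 0, 0, 0.085], [-3.15, -3, 0, 0, 0.085], [0, 0, 0, 0, 0.085], [0, 0, 0, 0, 0.085]]}'
python3 - <<'E'
from rig import env
import cv2, numpy as np, pickle
np.set_printoptions(precision=5,suppress=True)
d=env.get_image("wrist"); cv2.imwrite("pics/wrist1.png",d["pixels"][:,:,::-1]); pickle.dump(d,open("w1.pkl","wb"))
o=env.observe();print(o["position"],o["tool_rot"],o["q"])
E
```

```text
time_s: 1.1
position: [0.3695, 0.155, 0.2823]
tool_rot: [[-0.963, 0.269, -0.0], [0.269, 0.963, 0.0], [0.0, 0.0, -1.0]]
ft_force: [0.6, -0.3, 0.2]
grip_width: 0.0851
gripper_force: 0.0
time_s: 2.1
position: [0.5474, -0.1426, 0.2814]
tool_rot: [[-0.963, 0.27, -0.002], [0.27, 0.963, 0.001], [0.002, 0.001, -1.0]]
ft_force: [-0.2, -0.1, -0.6]
grip_width: 0.0849
gripper_force: 0.0
[ 0.54709 -0.14181  0.2819 ] [[-0.96328  0.26849 -0.00105]
 [ 0.26849  0.96328  0.00074]
 [ 0.00121  0.00043 -1.     ]] [ -26.53614   22.01708   67.43267    0.01099   90.62288 -100.9614 ]
```

View pics/wrist1.png

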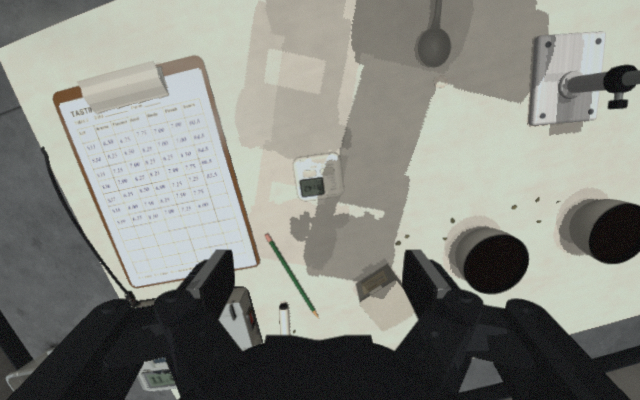

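```bash
python3 - <<'E'
import cv2, numpy as np
i=cv2.imread("pics/wrist1.png")[143:208,280:360]
cv2.imwrite("pics/crop2.png",np.clip(cv2.resize(i,None,fx=9,fy=9,interpolation=cv2.INTER_CUBIC)*1.2,0,255))
E
```

```text
[ WARN:0@0.033] global loadsave.cpp:1063 imwrite_ Unsupported depth image for selected encoder is fallbacked to CV_8U.
```

View pics/crop2.png

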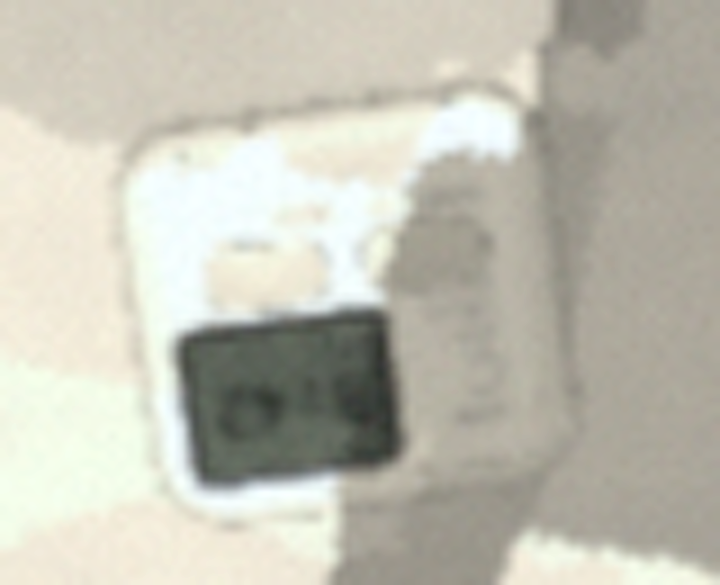

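```bash
python3 - <<'E'
from h import *
import pickle
np.set_printoptions(precision=4,suppress=True)
d=pickle.load(open("w1.pkl","rb"));c=(d["K"],np.array(d["distortion"]),np.array(d["extrinsics"])[:3])
P=lambda x,y:(280+x/9-.44,143+y/9-.44)
g=lambda z,*p:onz("w",P(*p),z,c)
print("cam",ray("w",(320,200),c))
Q=[g(.012,*p) for p in [(122,130),(540,85),(580,462),(170,522)]]
print(np.array(Q),np.mean(Q,0)); TL,TR,BR,BL=Q
a=lambda v:np.degrees(np.arctan2(v[1],v[0]))
print(a(BL-TL),a(BR-TR),a(TR-TL)-90,a(BR-BL)-90,[np.linalg.norm(v) for v in(BL-TL,BR-TR,TR-TL,BR-BL)])
D=[g(.017,*p) for p in [(180,335),(385,308),(400,462),(197,488)]]
print("disp",a(D[3]-D[0]),a(D[2]-D[1]),a(D[1]-D[0])-90,a(D[2]-D[3])-90)
# top
im=cv2.imread("pics/top0.png");b,_,r=[im[...,i].astype(int) for i in range(3)]
m=((b-r>-8)|(im.max(2)<90)).astype(np.uint8);M=np.zeros_like(m);M[188:228,391:431]=m[188:228,391:431]
M=cv2.morphologyEx(M,cv2.MORPH_CLOSE,np.ones((3,3),np.uint8));M=cv2.morphologyEx(M,cv2.MORPH_OPEN,np.ones((7,7),np.uint8))
cc=max(cv2.findContours(M,0,2)[0],key=cv2.contourArea);mo=cv2.moments(cc);print("top",onz("top",(mo['m10']/mo['m00'],mo['m01']/mo['m00']),.012),cv2.minAreaRect(cc))
E
```

```text
cam (array([ 0.4793, -0.1236,  0.4133]), array([ 0.2625, -0.0657, -0.9627]))
[[ 0.519  -0.1703  0.012 ]
 [ 0.5297 -0.1065  0.012 ]
 [ 0.5893 -0.1153  0.012 ]
 [ 0.5812 -0.1812  0.012 ]] [ 0.5548 -0.1433  0.012 ]
-9.970864092993216 -8.406191279482323 -9.54048518439005 -7.036865711814002 [np.float64(0.06310405085978933), np.float64(0.06021409218815763), np.float64(0.06465827242267858), np.float64(0.06638763560708723)]
disp -10.417085847268284 -9.939661480865551 -8.04381750482824 -8.124742859385236
top [ 0.5547 -0.1419  0.012 ] ((411.0099182128906, 207.92999267578125), (27.435745239257812, 24.748737335205078), 8.130102157592773)
```

Scaled: 0.0038 m is 0.38, 0.0005 m is 0.05, -6.6 degrees is -1.65.

```bash
python3 nudge.py '{"deltas":[[0.38, 0.05, 4, -1.65, 0.085], [0, 0, 5, 0, 0.085], [0, 0, 5, 0, 0.085], [0, 0, 5, 0, 0.085], [0, 0, 4, 0, 0.078], [0, 0, 1, 0, 0.078], [0, 0, 0, 0, 0.078], [0, 0, 0, 0, 0.078]]}' 20
python3 - <<'E'
from rig import env
import cv2, numpy as np, pickle
np.set_printoptions(precision=5,suppress=True)
d=env.get_image("wrist"); cv2.imwrite("pics/wrist2.png",d["pixels"][:,:,::-1]); pickle.dump(d,open("w2.pkl","wb"))
o=env.observe();print(o["position"],o["tool_rot"],o["ft_force"])
E
```

```text
time_s: 2.95
position: [0.5449, -0.1407, 0.0445]
tool_rot: [[-0.988, 0.155, 0.003], [0.155, 0.988, -0.001], [-0.003, -0.001, -1.0]]
ft_force: [1.0, 0.3, 0.6]
grip_width: 0.0777
gripper_force: 0.0
[ 0.545   -0.14089  0.04473] [[-0.98783  0.15547  0.00376]
 [ 0.15547  0.98784 -0.00185]
 [-0.004   -0.00124 -0.99999]] [ 0.02849  0.5112  -0.40004]
```

View pics/wrist2.png

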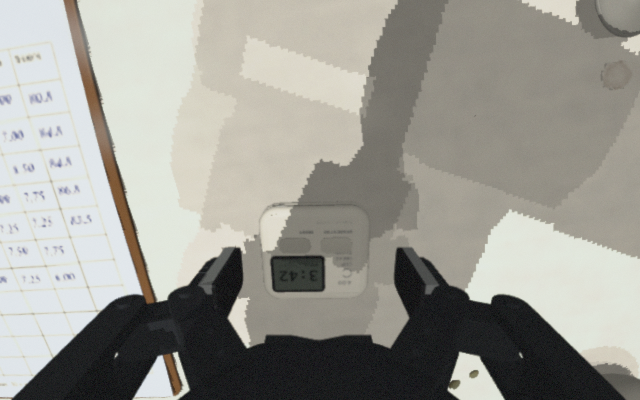

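Scaled: 0.015 m is 1.5, 0.009 m is 0.9.

```bash
python3 nudge.py '{"deltas":[[0, 0, 1.5, 0, 0.078], [0, 0, 0.9, 0, 0.078], [0, 0, 0, 0, 0.078], [0, 0, 0, 0, 0.078]]}' 20; python3 - <<'E'
from h import *
import pickle
np.set_printoptions(precision=4,suppress=True)
d=pickle.load(open("w2.pkl","rb"));c=(d["K"],np.array(d["distortion"]),np.array(d["extrinsics"])[:3])
Q=np.array([onz("w",p,.017,c) for p in [(261,206),(368,206),(369,296),(263,298)]]);print(Q,Q.mean(0),np.linalg.norm(Q[3]-Q[0]),np.linalg.norm(Q[1]-Q[0]))
E
```

```text
time_s: 3.4
position: [0.5442, -0.1408, 0.0191]
tool_rot: [[-0.988, 0.156, 0.001], [0.156, 0.988, -0.0], [-0.001, -0.0, -1.0]]
ft_force: [-0.9, -0.9, 0.1]
grip_width: 0.078
gripper_force: 0.0
[[ 0.5179 -0.1698  0.017 ]
 [ 0.5275 -0.1087  0.017 ]
 [ 0.5877 -0.1144  0.017 ]
 [ 0.5786 -0.1817  0.017 ]] [ 0.5529 -0.1437  0.017 ] 0.061836940672455605 0.061827041366116726
```

Scaled: -0.0015 m is -0.15, 0.003 m is 0.3.

```bash
python3 nudge.py '{"deltas":[[0, -0.15, 0.3, 0, 0.072], [0, 0, 0.2, 0, 0.072], [0, 0, 0, 0, 0.072]]}' 20; python3 nudge.py '{"deltas":[[0, 0, 0, 0, 0.06], [0, 0, 0, 0, 0.06], [0, 0, 0, 0, 0.06], [0, 0, 0, 0, 0.06], [0, 0, 0, 0, 0.06], [0, 0, 0, 0, 0.06]]}' 20
python3 - <<'E'
from rig import env
import cv2
im=env.get_image("scene")["pixels"][:,:,::-1]
cv2.imwrite("pics/scene2.png",cv2.resize(im[130:240,310:430],None,fx=5,fy=5,interpolation=cv2.INTER_CUBIC))
E
```

```text
time_s: 3.7
position: [0.5436, -0.1422, 0.0132]
tool_rot: [[-0.988, 0.156, -0.0], [0.156, 0.988, 0.0], [0.0, 0.0, -1.0]]
ft_force: [-0.2, -0.5, 0.1]
grip_width: 0.0721
gripper_force: 0.0
time_s: 4.3
position: [0.5437, -0.1422, 0.0137]
tool_rot: [[-0.988, 0.156, 0.0], [0.156, 0.988, -0.0], [-0.0, -0.0, -1.0]]
ft_force: [-2.3, -0.3, 6.4]
grip_width: 0.0649
gripper_force: 21.9
```

View pics/scene2.png

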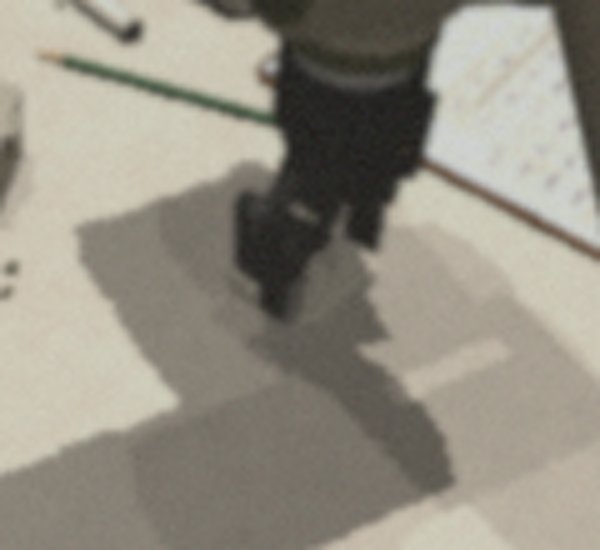

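```bash
python3 nudge.py '{"deltas":[[0, 0, -0.5, 0, 0.06], [0, 0, -2, 0, 0.06], [0, 0, -3, 0, 0.06], [0, 0, -3, 0, 0.06], [0, 0, 0, 0, 0.06], [0, 0, 0, 0, 0.06]]}' 20
python3 - <<'E'
from rig import env
import cv2,numpy as np
a=env.get_image("wrist")["pixels"][200:400,170:470,::-1]
b=env.get_image("scene")["pixels"][100:230,310:430,::-1]
b=cv2.resize(b,(277,300)); a=cv2.resize(a,(450,300))
cv2.imwrite("pics/g3.png",np.hstack([a,b]))
o=env.observe();print(o["ft_force"],o["wrist_torque"],o["position"],o["q"])
E
```

```text
time_s: 4.95
position: [0.5436, -0.1421, 0.0985]
tool_rot: [[-0.988, 0.156, 0.001], [0.156, 0.988, -0.0], [-0.001, -0.0, -1.0]]
ft_force: [-0.6, -0.1, -1.3]
grip_width: 0.0639
gripper_force: 22.6
[ 0.40111414  0.28528643 -1.00000712] [-0.00683873  0.00720443  0.03395868] [ 0.54311686 -0.14190721  0.0972921 ] [-2.67263261e+01  3.12379951e+01  8.45890856e+01  2.35002198e-03
  6.42917344e+01 -1.07750054e+02]
```

View pics/g3.png

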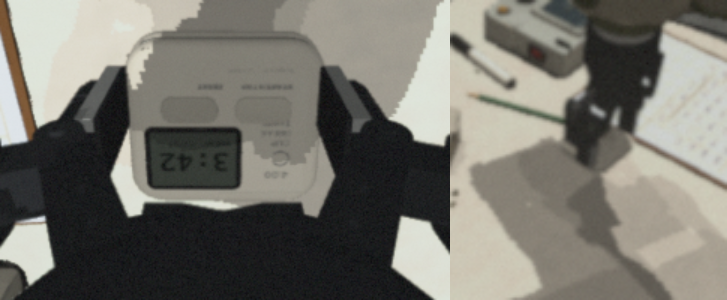

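```bash
python3 nudge.py '{"deltas":[[0, 0, -4, 0, 0.06], [0, 0, -4, 0, 0.06], [0.94, 3.5, -3.5, 0.2, 0.06], [0.94, 3.5, -3.75, 0, 0.06], [0.94, 3.5, 0, 0, 0.06], [0.94, 3.5, 0, 0, 0.06], [0.94, 3.5, 0, 0, 0.06], [0.94, 3.5, 0, 0, 0.06], [0.94, 3.5, 0, 0, 0.06], [0.94, 3.5, 0, 0, 0.06]]}' 20; python3 nudge.py '{"deltas":[[0.94, 3.5, 0, 0, 0.06], [0.94, 3.5, 0, 0, 0.06], [0, 0, 0, 0, 0.06], [0, 0, 0, 0, 0.06]]}' 
python3 - <<'E'
from rig import env
import cv2,numpy as np
np.set_printoptions(precision=5,suppress=True)
a=env.get_image("wrist")["pixels"][150:400,170:470,::-1]
b=env.get_image("scene")["pixels"][200:330,230:370,::-1]
b=cv2.resize(b,(388,360)); a=cv2.resize(a,(400,360))
cv2.imwrite("pics/g4.png",np.hstack([a,b]))
o=env.observe();print(o["ft_force"],o["wrist_torque"],o["position"],o["tool_rot"],o["grip_width"])
E
```

```text
time_s: 6.05
position: [0.5162, 0.1461, 0.2477]
tool_rot: [[-0.985, 0.17, -0.003], [0.17, 0.985, -0.0], [0.002, -0.001, -1.0]]
ft_force: [-0.2, -0.3, -1.8]
grip_width: 0.0645
gripper_force: 23.3
time_s: 6.45
position: [0.5098, 0.2173, 0.2478]
tool_rot: [[-0.986, 0.168, -0.002], [0.168, 0.986, -0.001], [0.002, -0.001, -1.0]]
ft_force: [0.3, -0.8, -1.3]
grip_width: 0.0644
gripper_force: 23.3
[ 0.0441  -0.07835 -0.87153] [0.01162 0.02887 0.00596] [0.51017 0.21612 0.2483 ] [[-0.98536  0.1705  -0.00139]
 [ 0.1705   0.98536 -0.00051]
 [ 0.00128 -0.00074 -1.     ]] 0.06404216388250385
```

View pics/g4.png

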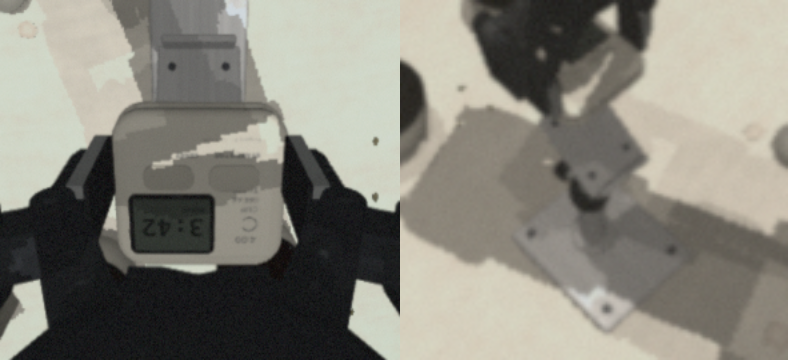

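Scaled: 0.0045 m is 0.45, 0.004 m is 0.4.

```bash
python3 nudge.py '{"deltas":[[0.45, 0.05, 2, 0, 0.06], [0, 0, 1.5, 0, 0.06], [0, 0, 0.4, 0, 0.06], [0, 0, 0, 0, 0.06], [0, 0, 0, 0, 0.06]]}' 20; python3 nudge.py '{"deltas":[[0, 0, 0.2, 0, 0.06], [0, 0, 0.2, 0, 0.06], [0, 0, 0, 0, 0.06]]}';python3 nudge.py '{"deltas":[[0, 0, 0.2, 0, 0.06], [0, 0, 0.2, 0, 0.06], [0, 0, 0, 0, 0.06]]}'
```

```text
time_s: 7.05
position: [0.5063, 0.2177, 0.2107]
tool_rot: [[-0.985, 0.171, 0.001], [0.171, 0.985, 0.0], [-0.001, 0.0, -1.0]]
ft_force: [-0.3, -0.2, -0.6]
grip_width: 0.0644
gripper_force: 23.3
time_s: 7.35
position: [0.5057, 0.2181, 0.2059]
tool_rot: [[-0.985, 0.17, -0.0], [0.17, 0.985, -0.0], [0.0, -0.0, -1.0]]
ft_force: [-0.1, 0.7, 0.2]
grip_width: 0.0643
gripper_force: 23.3
time_s: 7.65
position: [0.5056, 0.2181, 0.2017]
tool_rot: [[-0.985, 0.17, -0.001], [0.17, 0.985, -0.0], [0.001, -0.0, -1.0]]
ft_force: [0.6, -0.2, -0.7]
grip_width: 0.0643
gripper_force: 23.3
```

Not yet in contact; continue in small steps.

```bash
for i in 1 2; do :; done; python3 nudge.py '{"deltas":[[0, 0, 0.15, 0, 0.06], [0, 0, 0.15, 0, 0.06], [0, 0, 0, 0, 0.06]]}' | grep -v rot;python3 nudge.py '{"deltas":[[0, 0, 0.15, 0, 0.06], [0, 0, 0.15, 0, 0.06], [0, 0, 0, 0, 0.06]]}'| grep -v rot;python3 nudge.py '{"deltas":[[0, 0, 0.15, 0, 0.06], [0, 0, 0.15, 0, 0.06], [0, 0, 0, 0, 0.06]]}'| grep -v rot
```

```text
time_s: 7.95
position: [0.5057, 0.2182, 0.199]
ft_force: [0.1, -0.2, 0.3]
grip_width: 0.0645
gripper_force: 23.5
time_s: 8.25
position: [0.5057, 0.2182, 0.1961]
ft_force: [-1.8, 1.7, 2.5]
grip_width: 0.0647
gripper_force: 23.8
time_s: 8.55
position: [0.5056, 0.2183, 0.193]
ft_force: [-2.2, 1.5, 4.3]
grip_width: 0.0641
gripper_force: 22.9
```

```bash
python3 nudge.py '{"deltas":[[0, 0, 0.15, 0, 0.06], [0, 0, 0.15, 0, 0.06], [0, 0, 0, 0, 0.06]]}' | grep -v rot;python3 nudge.py '{"deltas":[[0, 0, 0.15, 0, 0.06], [0, 0, 0.15, 0, 0.06], [0, 0, 0, 0, 0.06]]}'| grep -v rot
python3 - <<'E'
from rig import env
import cv2,numpy as np
a=env.get_image("wrist")["pixels"][150:400,170:470,::-1]
b=env.get_image("scene")["pixels"][200:330,230:370,::-1]
b=cv2.resize(b,(388,360)); a=cv2.resize(a,(400,360))
cv2.imwrite("pics/g5.png",np.hstack([a,b]))
E
```

```text
time_s: 8.85
position: [0.5056, 0.2183, 0.1898]
ft_force: [-2.1, 1.0, 3.4]
grip_width: 0.0643
gripper_force: 21.8
time_s: 9.15
position: [0.5057, 0.2182, 0.1867]
ft_force: [-2.6, 1.2, 3.0]
grip_width: 0.0647
gripper_force: 21.3
```

View pics/g5.png

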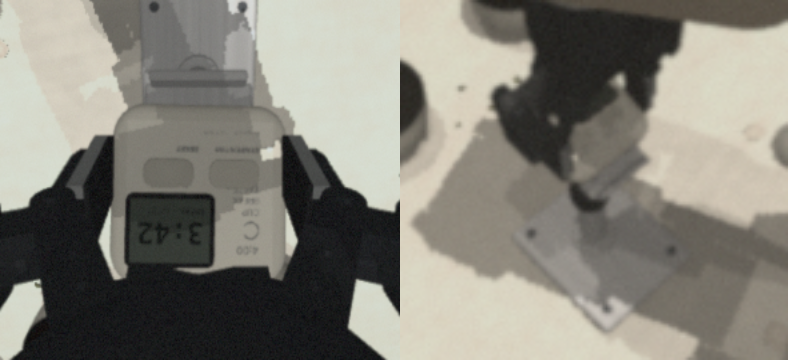

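Scaled: 0.0015 m is 0.15.

```bash
python3 nudge.py '{"deltas":[[0, 0, 0.15, 0, 0.06], [0, 0, 0.15, 0, 0.06], [0, 0, 0, 0, 0.06]]}' | grep -v rot;python3 nudge.py '{"deltas":[[0, 0, 0.15, 0, 0.06], [0, 0, 0.15, 0, 0.06], [0, 0, 0, 0, 0.06]]}'| grep -v rot; python3 nudge.py '{"deltas":[[0, 0, 0.2, 0, 0.06], [0, 0, 0, 0, 0.06]]}'| grep -v rot
```

```text
time_s: 9.55
position: [0.5057, 0.2182, 0.1837]
ft_force: [-3.1, 2.7, 2.2]
grip_width: 0.064
gripper_force: 21.5
time_s: 9.85
position: [0.5058, 0.2182, 0.1809]
ft_force: [-1.3, 2.6, 2.5]
grip_width: 0.0641
gripper_force: 21.4
time_s: 10.05
position: [0.5059, 0.2182, 0.179]
ft_force: [-1.6, 3.3, 5.5]
grip_width: 0.0644
gripper_force: 21.5
```

```bash
cat > av.py <<'E'
from rig import env
import numpy as np, cv2
np.set_printoptions(precision=4,suppress=True)
F=[];T=[]
for i in range(4):
    d=env.get_image("wrist"); o=env.observe();F.append(o["ft_force"]);T.append(o["wrist_torque"])
R=o["tool_rot"]; print(o["time_s"],o["position"],"F tool",np.mean(F,0)@R,"T tool",np.mean(T,0)@R,o["grip_width"])
import h
c=(d["K"],np.array(d["distortion"]),np.array(d["extrinsics"])[:3])
im=d["pixels"]; m=((im.max(2)<75)).astype(np.uint8)
cv2.imwrite("pics/last.png",im[:,:,::-1])
# display quad: dark component in timer region
sub=np.zeros_like(m); sub[250:400,255:345]=m[250:400,255:345]
cs=[k for k in cv2.findContours(sub,0,2)[0] if cv2.contourArea(k)>300]
for k in cs: print(cv2.contourArea(k),cv2.boundingRect(k),cv2.minAreaRect(k))
E
python3 av.py
```

```text
10.25 [0.5058 0.2182 0.1792] F tool [ 2.7359  2.2126 -3.7916] T tool [-0.5069  0.2971 -0.1215] 0.0645457768047069
9147.0 (255, 282, 90, 118) ((299.5, 340.4999694824219), (88.99998474121094, 116.99998474121094), 0.0)
```

```bash
python3 nudge.py '{"deltas":[[0, 0, 0.15, 0, 0.06], [0, 0, 0, 0, 0.06]]}' | grep -v rot;python3 nudge.py '{"deltas":[[0, 0, 0.15, 0, 0.06], [0, 0, 0, 0, 0.06]]}'| grep -v rot; python3 av.py
```

```text
time_s: 10.45
position: [0.5059, 0.2182, 0.1776]
ft_force: [-2.7, 3.7, 5.1]
grip_width: 0.0647
gripper_force: 21.7
time_s: 10.65
position: [0.5059, 0.2182, 0.1765]
ft_force: [-2.6, 2.4, 8.1]
grip_width: 0.0641
gripper_force: 22.0
10.85 [0.5059 0.2182 0.1766] F tool [ 3.1998  2.0972 -7.1763] T tool [-0.4939  0.4513 -0.1394] 0.06433302293625258
9137.5 (255, 282, 90, 118) ((299.5, 340.4999694824219), (88.99998474121094, 116.99998474121094), 0.0)
```

```bash
python3 nudge.py '{"deltas":[[0, 0, -0.15, 0, 0.06], [0, 0, -0.15, 0, 0.06], [0, 0, 0, 0, 0.06]]}' | grep -v rot; python3 av.py; python3 - <<'E'
import cv2,numpy as np
for f,r0,r1 in (("wrist2",200,305),("last",215,350)):
    g=cv2.cvtColor(cv2.imread(f"pics/{f}.png"),cv2.COLOR_BGR2GRAY)
    print(f,"cols 280-300"," ".join(f"{r}:{int(g[r,280:300].mean())}" for r in range(r0,r1,1)))
    r=285 if f=="wrist2" else 310
    print("row",r," ".join(f"{c}:{int(g[r-3:r+3,c].mean())}" for c in range(250,345,2)))
E
```

```text
time_s: 11.15
position: [0.5058, 0.2182, 0.1792]
ft_force: [-2.3, 2.6, 4.2]
grip_width: 0.0648
gripper_force: 21.6
11.35 [0.5058 0.2182 0.1789] F tool [ 2.875   2.3009 -4.2552] T tool [-0.5529  0.271  -0.1226] 0.06445599263358355
9140.0 (255, 282, 90, 118) ((299.5, 340.4999694824219), (88.99998474121094, 116.99998474121094), 0.0)
wrist2 cols 280-300 200:188 201:177 202:150 203:149 204:147 205:127 206:139 207:156 208:167 209:170 210:172 211:174 212:177 213:180 214:180 215:177 216:170 217:165 218:164 219:159 220:153 221:154 222:154 223:154 224:155 225:156 226:154 227:145 228:145 229:143 230:136 231:132 232:132 233:133 234:137 235:136 236:134 237:123 238:112 239:113 240:114 241:112 242:113 243:112 244:111 245:112 246:112 247:111 248:112 249:112 250:111 251:112 252:114 253:121 254:125 255:103 256:48 257:26 258:31 259:42 260:49 261:53 262:55 263:56 264:57 265:56 266:57 267:58 268:59 269:59 270:56 271:49 272:45 273:44 274:44 275:47 276:49 277:48 278:48 279:46 280:47 281:54 282:58 283:59 284:59 285:59 286:60 287:59 288:58 289:51 290:38 291:55 292:129 293:155 294:157 295:157 296:156 297:152 
[... 1106 characters left out ...]
 301:45 302:45 303:40 304:39 305:39 306:33 307:31 308:33 309:37 310:39 311:40 312:39 313:39 314:39 315:38 316:38 317:38 318:40 319:45 320:49 321:51 322:52 323:51 324:51 325:52 326:52 327:53 328:52 329:53 330:52 331:52 332:52 333:43 334:31 335:24 336:24 337:24 338:24 339:25 340:24 341:23 342:24 343:24 344:22 345:21 346:23 347:23 348:22 349:24
row 310 250:179 252:118 254:123 256:126 258:126 260:128 262:44 264:28 266:48 268:50 270:50 272:45 274:36 276:29 278:33 280:40 282:45 284:44 286:34 288:19 290:37 292:29 294:27 296:45 298:45 300:47 302:38 304:35 306:44 308:45 310:47 312:32 314:24 316:36 318:40 320:46 322:46 324:46 326:45 328:22 330:40 332:132 334:143 336:143 338:144 340:144 342:144 344:143
```

```bash
cat > tilt.py <<'E'
from h import *
import pickle,sys
from rig import env
np.set_printoptions(precision=4,suppress=True)
def edges(g,r,l0,l1,r0,r1):
    p=g[r-1:r+2].mean(0)
    def cr(a,b):
        s=p[a:b]; t=95.; i=[k for k in range(len(s)-1) if (s[k]-t)*(s[k+1]-t)<=0]
        k=i[0]; return a+k+(s[k]-t)/(s[k]-s[k+1]+1e-9)
    return cr(l0,l1),cr(r0,r1)
def tilt(img,c,rows,box,W):
    g=cv2.cvtColor(img,cv2.COLOR_RGB2GRAY).astype(float); L=[];R=c[2][:,:3]
    for r in rows:
        try: a,b=edges(g,r,*box)
        except Exception: continue
        o,d1=ray("w",(a,r),c);_,d2=ray("w",(b,r),c)
        f=R[2]; d1=d1/(f@d1);d2=d2/(f@d2)
        s=W/np.linalg.norm(d1-d2); L.append(np.r_[o+s*(d1+d2)/2,b-a])
    return np.array(L)
def fit(L,yaw=-9.8):
    xs=np.array([np.cos(np.radians(yaw)),np.sin(np.radians(yaw))]); x=L[:,:2]@xs
    p=np.polyfit(x,L[:,2],1); return np.degrees(np.arctan(p[0])),L[:,2].min(),L[:,2].max(),len(L)
if __name__=="__main__":
    d=pickle.load(open("w2.pkl","rb"));c=(d["K"],np.array(d["distortion"]),np.array(d["extrinsics"])[:3])
    a=onz("w",(271.5,275),.0175,c);b=onz("w",(324.5,275),.0175,c)
    W=np.linalg.norm(a-b)
    L=tilt(d["pixels"],c,range(260,288),(262,280,316,334),W); W*=0.0175 and 1
    print("base W",W,"tilt",fit(L))
    d=env.get_image("wrist");c=(d["K"],np.array(d["distortion"]),np.array(d["extrinsics"])[:3])
    L=tilt(d["pixels"],c,range(287,330),(254,272,322,338),W)
    print("now",fit(L)); print(L[::6])
    for n,p in (("bottom edge",(320,223.5)),("disp low edge",(300,281.7))):
        o,dd=ray("w",p,c); print(n,o,dd)
E
python3 tilt.py
```

```text
base W 0.032938540013799936 tilt (np.float64(-0.24736674330471528), np.float64(0.017936661413681942), np.float64(0.019125185369465558), 28)
now (np.float64(8.841592265811192), np.float64(0.19105801744042167), np.float64(0.20355096299388184), 43)
[[ 0.5022  0.2078  0.203  77.    ]
 [ 0.5126  0.2069  0.1919 69.3539]
 [ 0.5149  0.2063  0.1933 69.6294]
 [ 0.5173  0.2058  0.1945 69.8702]
 [ 0.5198  0.2053  0.1955 69.9172]
 [ 0.5223  0.2048  0.1966 70.0788]
 [ 0.5244  0.2044  0.1982 70.4942]
 [ 0.5264  0.204   0.1997 70.9069]]
bottom edge [0.436  0.2302 0.3107] [ 0.3456 -0.0525 -0.9369]
disp low edge [0.436  0.2302 0.3107] [ 0.5066 -0.1484 -0.8493]
```

```bash
cat > fit2.py <<'E'
from tilt import *
d=pickle.load(open("w2.pkl","rb"));c=(d["K"],np.array(d["distortion"]),np.array(d["extrinsics"])[:3])
yaw=np.radians(-9.0);ax=np.array([np.cos(yaw),np.sin(yaw)])
loc=lambda r,z:onz("w",(290,r),z,c)[:2]@ax
xd=loc(255.7,.0175);base={"key":(loc(236.7,.019)-xd,.0015),"disp":(0,0),"edge":(loc(206.5,.0165)-xd,-.001)}
print(base)
W=np.linalg.norm(onz("w",(271.5,275),.0175,c)-onz("w",(324.5,275),.0175,c))
def solve(rows,wr,img,c,yaw=-9.8):
    L=tilt(img,c,wr,(254,272,322,338),W);L=L[(L[:,3]>66)&(L[:,3]<74)]
    ax=np.array([np.cos(np.radians(yaw)),np.sin(np.radians(yaw))])
    res=lambda v:np.r_[[v3(v,r,k)*1e3 for k,r in rows.items()],[((l[2]-v[1])*np.cos(v[2])-(l[:2]@ax-v[0])*np.sin(v[2]))*1e3*.5/np.sqrt(len(L))*1.0 for l in L]]
    def v3(v,r,k):
        u,h=base[k]; X=v[0]+u*np.cos(v[2])-h*np.sin(v[2]);Z=v[1]+u*np.sin(v[2])+h*np.cos(v[2])
        return onz("w",(290,r),Z,c)[:2]@ax-X
    s=least_squares(res,[L[0,:2]@ax,L[0,2],.5]); return s.x,np.degrees(s.x[2]),res(s.x)[:len(rows)]
if __name__=="__main__":
    d=env.get_image("wrist");c=(d["K"],np.array(d["distortion"]),np.array(d["extrinsics"])[:3])
    print(solve({"key":257,"disp":281.7},range(292,330),d["pixels"],c))
    print(solve({"key":257,"disp":281.7,"edge":224},range(292,330),d["pixels"],c))
E
python3 fit2.py
```

```text
{'key': (np.float64(-0.013133528136396455), 0.0015), 'disp': (0, 0), 'edge': (np.float64(-0.03098030445223543), -0.001)}
(array([0.4632, 0.1934, 0.1436]), np.float64(8.22959753287153), array([ 0.3924, -0.3868]))
(array([0.4675, 0.1869, 0.7202]), np.float64(41.26467823354621), array([ 0.7351, -0.6345, -0.0644]))
```

Units first: shifts go in cm and turns go in units of 4 degrees. So -0.001 m is -0.1, 0.0008 m is 0.08.

```bash
python3 nudge.py '{"deltas":[[0, 0, -0.1, 0, 0.06], [0.08, 0, 0.06, 0, 0.06], [0.08, 0, 0.06, 0, 0.06], [0, 0, 0, 0, 0.06]]}' | grep -v rot; python3 av.py|head -1;  python3 nudge.py '{"deltas":[[0.08, 0, 0.06, 0, 0.06], [0, 0, 0, 0, 0.06]]}' | grep -v rot; python3 av.py|head -1
```

```text
time_s: 11.85
position: [0.5042, 0.2182, 0.1787]
ft_force: [-1.1, 0.8, 3.6]
grip_width: 0.0645
gripper_force: 21.4
12.05 [0.5042 0.2182 0.1788] F tool [ 0.7826  0.5218 -3.6224] T tool [-0.1905  0.0097 -0.0046] 0.06439738356402455
time_s: 12.25
position: [0.5033, 0.2185, 0.1781]
ft_force: [-0.5, 0.2, 4.1]
grip_width: 0.0647
gripper_force: 21.4
12.45 [0.5033 0.2185 0.1782] F tool [ 1.2459  0.036  -3.4215] T tool [-0.1241  0.0344 -0.0302] 0.06440307874720003
```

Scaled: 0.0008 m is 0.08, 0.0006 m is 0.06.

```bash
python3 nudge.py '{"deltas":[[0.08, 0, 0.06, 0, 0.06], [0, 0, 0, 0, 0.06]]}' | grep -v rot; python3 av.py|head -1;  python3 nudge.py '{"deltas":[[0.08, 0, 0.06, 0, 0.06], [0, 0, 0, 0, 0.06]]}' | grep -v rot; python3 av.py|head -1
```

```text
time_s: 12.65
position: [0.5025, 0.2187, 0.1776]
ft_force: [-0.7, 1.1, 3.9]
grip_width: 0.0644
gripper_force: 21.4
12.85 [0.5025 0.2187 0.1776] F tool [ 0.9692  0.5972 -3.4606] T tool [-0.1907  0.0596 -0.0204] 0.06411911359968131
time_s: 13.05
position: [0.5017, 0.2189, 0.177]
ft_force: [-1.0, 0.8, 3.9]
grip_width: 0.0641
gripper_force: 21.4
13.25 [0.5018 0.2188 0.177 ] F tool [ 1.0874  0.6922 -3.8048] T tool [-0.2126  0.0623 -0.0469] 0.06447250682752481
```

Scaled: 0.0008 m is 0.08, 0.0006 m is 0.06.

```bash
python3 nudge.py '{"deltas":[[0.08, 0, 0.06, 0, 0.06], [0, 0, 0, 0, 0.06]]}' | grep -v rot; python3 av.py|head -1;  python3 nudge.py '{"deltas":[[0.08, 0, 0.06, 0, 0.06], [0, 0, 0, 0, 0.06]]}' | grep -v rot; python3 av.py|head -1
```

```text
time_s: 13.45
position: [0.5009, 0.219, 0.1764]
ft_force: [-0.1, -0.4, 3.8]
grip_width: 0.064
gripper_force: 21.4
13.65 [0.501  0.219  0.1764] F tool [ 1.3281  0.6796 -3.5471] T tool [-0.2165  0.0386 -0.0579] 0.06440125608571083
time_s: 13.85
position: [0.5002, 0.2191, 0.1758]
ft_force: [-1.0, 1.5, 4.0]
grip_width: 0.0641
gripper_force: 21.4
14.05 [0.5002 0.2191 0.1758] F tool [ 0.8397  0.7078 -3.7417] T tool [-0.2137  0.0478 -0.0408] 0.06431645211895504
```

Scaled: 0.0008 m is 0.08, 0.0006 m is 0.06.

```bash
python3 nudge.py '{"deltas":[[0.08, 0, 0.06, 0, 0.06], [0, 0, 0, 0, 0.06]]}' | grep -v rot; python3 av.py|head -1;  python3 nudge.py '{"deltas":[[0.08, 0, 0.06, 0, 0.06], [0, 0, 0, 0, 0.06]]}' | grep -v rot; python3 av.py|head -1
```

```text
time_s: 14.25
position: [0.4994, 0.2192, 0.1752]
ft_force: [-1.2, 1.4, 4.1]
grip_width: 0.0641
gripper_force: 21.4
14.45 [0.4994 0.2192 0.1752] F tool [ 1.1458  0.2557 -3.4189] T tool [-0.2028  0.0881 -0.0252] 0.06451100538577785
time_s: 14.65
position: [0.4986, 0.2194, 0.1746]
ft_force: [-0.3, 0.4, 3.7]
grip_width: 0.0644
gripper_force: 21.5
14.85 [0.4986 0.2194 0.1746] F tool [ 1.2749  0.3817 -3.2269] T tool [-0.1805  0.0405 -0.0434] 0.06442363146952708
```

```bash
python3 - <<'E'
import cv2
for c0,c1 in((285,305),(325,345)):
    g=cv2.cvtColor(cv2.imread("pics/last.png"),cv2.COLOR_BGR2GRAY)
    print(" ".join(f"{r}:{int(g[r,c0:c1].mean())}" for r in range(180,285)))
E
python3 fit2.py; python3 tilt.py | head -9
```

```text
180:112 181:113 182:113 183:112 184:112 185:112 186:112 187:112 188:112 189:112 190:112 191:112 192:113 193:112 194:112 195:114 196:113 197:113 198:112 199:112 200:112 201:112 202:111 203:112 204:112 205:112 206:119 207:134 208:139 209:139 210:139 211:140 212:140 213:140 214:139 215:130 216:110 217:103 218:107 219:108 220:109 221:109 222:107 223:102 224:100 225:108 226:112 227:115 228:118 229:120 230:121 231:122 232:121 233:121 234:120 235:120 236:120 237:120 238:120 239:121 240:120 241:120 242:119 243:120 244:120 245:120 246:120 247:120 248:120 249:119 250:118 251:118 252:117 253:118 254:120 255:120 256:117 257:109 258:100 259:102 260:103 261:102 262:102 263:103 264:103 265:103 266:104 267:104 268:104 269:105 270:105 271:107 272:107 273:107 274:109 275:109 276:108 277:107 278:114 279:120 280:119 281:98 282:58 283:27 284:23
180:138 181:139 182:140 183:140 184:140 185:140 186:141 187:141 188:142 189:141 190:141 191:141 192:141 193:139 194:140 195:142 196:143 197:142 198:140 199:137 200:138 201:139 202:137 203:137 204:139 205:140 206:138 207:137 208:137 209:135 210:135 211:136 212:136 
[... 677 characters left out ...]
223543), -0.001)}
(array([0.456 , 0.189 , 0.1515]), np.float64(8.68247100652749), array([ 0.4136, -0.4073]))
(array([0.4602, 0.1826, 0.7218]), np.float64(41.35323769463001), array([ 0.7393, -0.6287, -0.0757]))
base W 0.032938540013799936 tilt (np.float64(-0.24736674330471528), np.float64(0.017936661413681942), np.float64(0.019125185369465558), 28)
now (np.float64(10.370691604838878), np.float64(0.1863027476870736), np.float64(0.19900695420759024), 43)
[[ 0.4952  0.209   0.1984 76.8002]
 [ 0.5057  0.2079  0.1871 69.0582]
 [ 0.5077  0.2075  0.189  69.6922]
 [ 0.5102  0.207   0.1901 69.796 ]
 [ 0.5128  0.2064  0.191  69.8083]
 [ 0.515   0.206   0.1924 70.149 ]
 [ 0.5171  0.2056  0.194  70.5722]
```

```bash
cat > gap.py <<'E'
import cv2
g=cv2.cvtColor(cv2.imread("pics/last.png"),cv2.COLOR_BGR2GRAY)
print("lip"," ".join(f"{r}:{int(g[r,300:340].mean())}" for r in range(206,230)))
E
python3 gap.py; python3 nudge.py '{"deltas":[[0.08, 0, 0.06, 0, 0.06], [0, 0, 0, 0, 0.06]]}' | grep -v rot; python3 av.py|head -1; python3 gap.py; python3 nudge.py '{"deltas":[[0.08, 0, 0.06, 0, 0.06], [0, 0, 0, 0, 0.06]]}' | grep -v rot; python3 av.py|head -1; python3 gap.py
```

```text
lip 206:111 207:109 208:108 209:106 210:106 211:107 212:108 213:108 214:107 215:103 216:97 217:101 218:107 219:108 220:109 221:109 222:107 223:101 224:95 225:101 226:108 227:111 228:114 229:116
time_s: 15.15
position: [0.4978, 0.2195, 0.174]
ft_force: [-1.1, 0.6, 3.4]
grip_width: 0.0645
gripper_force: 21.5
15.35 [0.4978 0.2195 0.174 ] F tool [ 1.2749  0.519  -3.6779] T tool [-0.2058  0.0682 -0.0324] 0.064269779108554
lip 206:114 207:110 208:107 209:107 210:106 211:106 212:107 213:107 214:108 215:107 216:107 217:104 218:99 219:103 220:107 221:108 222:109 223:106 224:101 225:102 226:108 227:112 228:114 229:116
time_s: 15.55
position: [0.4974, 0.2196, 0.1736]
ft_force: [1.2, -0.1, 4.5]
grip_width: 0.0642
gripper_force: 21.4
15.75 [0.4974 0.2196 0.1736] F tool [-1.2749  0.5606 -4.5878] T tool [-0.1723 -0.3244  0.0019] 0.06427020436059452
lip 206:114 207:111 208:108 209:107 210:107 211:106 212:106 213:108 214:108 215:107 216:107 217:107 218:106 219:102 220:105 221:107 222:108 223:107 224:101 225:102 226:108 227:112 228:115 229:116
```

```bash
python3 nudge.py '{"deltas":[[0, 0, -0.1, 0, 0.06], [0, 0, -0.1, 0, 0.06], [0, 0, 0, 0, 0.06]]}' | grep -v rot; python3 av.py|head -1; python3 gap.py; python3 tilt.py|tail -8
```

```text
time_s: 16.05
position: [0.4972, 0.2196, 0.1754]
ft_force: [2.4, 0.2, 2.0]
grip_width: 0.0645
gripper_force: 21.5
16.25 [0.4972 0.2196 0.1754] F tool [-2.833   0.6175 -1.5974] T tool [-0.1139 -0.5827  0.0256] 0.0643484156429271
lip 206:114 207:110 208:108 209:107 210:106 211:106 212:107 213:108 214:108 215:107 216:107 217:106 218:105 219:99 220:102 221:107 222:108 223:106 224:102 225:101 226:108 227:111 228:114 229:116
 [ 0.5062  0.2077  0.1899 69.737 ]
 [ 0.5087  0.2072  0.1909 69.8356]
 [ 0.5113  0.2066  0.1918 69.8392]
 [ 0.5135  0.2062  0.1932 70.1677]
 [ 0.5156  0.2058  0.1949 70.6515]
 [ 0.5177  0.2054  0.1963 70.9912]]
bottom edge [0.4273 0.2317 0.3071] [ 0.3458 -0.0526 -0.9368]
disp low edge [0.4273 0.2317 0.3071] [ 0.5067 -0.1485 -0.8493]
```

```bash
python3 nudge.py '{"deltas":[[-0.04, 0, 0, 0, 0.06], [0, 0, 0, 0, 0.06]]}' | grep -v rot; python3 av.py|head -1; python3 nudge.py '{"deltas":[[0, 0, 0, 0, 0.066], [0, 0, 0, 0, 0.068], [0, 0, 0, 0, 0.07], [0, 0, 0, 0, 0.072], [0, 0, 0, 0, 0.076], [0, 0, 0, 0, 0.08], [0, 0, 0, 0, 0.08], [0, 0, 0, 0, 0.08]]}' 20 | grep -v rot; python3 av.py|head -1; python3 gap.py;  python3 tilt.py|tail -8
```

```text
time_s: 16.5
position: [0.4973, 0.2196, 0.1753]
ft_force: [2.6, -0.3, 2.9]
grip_width: 0.0644
gripper_force: 21.5
16.7 [0.4973 0.2196 0.1753] F tool [-1.2218  0.3793 -2.254 ] T tool [-0.1239 -0.3993  0.0199] 0.06418972784124319
time_s: 17.5
position: [0.4975, 0.2196, 0.1754]
ft_force: [0.3, -0.4, 0.3]
grip_width: 0.08
gripper_force: 0.0
17.7 [0.4975 0.2196 0.1754] F tool [ 0.6656  0.2449 -0.3874] T tool [ 0.0137 -0.0029  0.0012] 0.07975964156911719
lip 206:113 207:109 208:107 209:106 210:105 211:105 212:105 213:106 214:105 215:106 216:105 217:106 218:102 219:94 220:97 221:103 222:106 223:106 224:106 225:101 226:98 227:104 228:108 229:111
 [ 0.5062  0.2072  0.1902 69.8929]
 [ 0.5084  0.2067  0.1917 70.2595]
 [ 0.5109  0.2063  0.1928 70.3892]
 [ 0.5134  0.2055  0.1937 70.4519]
 [ 0.5159  0.205   0.1947 70.5   ]
 [ 0.5179  0.2045  0.1963 70.9534]]
bottom edge [0.4277 0.2317 0.3072] [ 0.3456 -0.0525 -0.9369]
disp low edge [0.4277 0.2317 0.3072] [ 0.5066 -0.1484 -0.8493]
```

Scaled: -0.04 m is -4, -0.03 m is -3.

```bash
python3 nudge.py '{"deltas":[[0, 0, -0.2, 0, 0.085], [0, 0, -1, 0, 0.085], [0, 0, -3, 0, 0.085], [1, 0, -4, 0, 0.085], [2, 0, -3, 0, 0.085], [2, 0, 0, 0, 0.085], [0, 0, 0, 0, 0.085], [0, 0, 0, 0, 0.085]]}' 20 ; python3 - <<'E'
from rig import env
import cv2,numpy as np,pickle
for n in("wrist","scene","top"):
    d=env.get_image(n);pickle.dump(d,open(f"f_{n}.pkl","wb"))
d=pickle.load(open("f_wrist.pkl","rb"));c=(d["K"],np.array(d["distortion"]),np.array(d["extrinsics"])[:3])
g=cv2.cvtColor(d["pixels"],cv2.COLOR_RGB2GRAY)
P=np.array([0.5155,.2164,.19]);p=cv2.projectPoints(P,cv2.Rodrigues(c[2][:,:3])[0],c[2][:,3],c[0],c[1])[0].ravel();print("stand mid px",p)
u,v=p.astype(int); s=g[v-48:v+48:2,u-64:u+64:1]
print("\n".join("".join(" .:-=+*#%@"[::-1][min(9,int(x)*10//200)] for x in row) for row in s))
E
```

```text
time_s: 18.55
position: [0.4483, 0.228, 0.2878]
tool_rot: [[-0.986, 0.169, 0.001], [0.169, 0.986, 0.0], [-0.001, 0.0, -1.0]]
ft_force: [-0.5, -0.3, -0.6]
grip_width: 0.0849
gripper_force: 0.0
stand mid px [317.82219544 279.01260473]
                                .-==------==++++-::::....:.:::-=++=====+=++========+====-::::::-------------------------------:.
                                .-==================--::::-=====+==++++++++++++++++++++====-----------------------------------. 
                                .::===------------------::---=---=---=--=--====-=================----------------------------:. 
                                :-=-----------------------------------------------------------=====---------------------------:.
                               .===--------------------------------------------------------------===----------------------------
                              .:--------------:..--------------------------------------------------==---------------------------
                              ...--------------:.:-------------------------------------------
[... 4623 characters left out ...]
     ..........:-====++++++++++++++++++++++++=-:..      
........                                                                    ........::-++++++++++****************++++++=-....   
............                                                               .......:-=++++++******++++++++++++++++****++++==:.   
............. ..                                                           ......-=++++++***++++++++++++++++++++++++++**+++=-.  
...:............                                                            .....-=+++***+++++++++++++++++++++++++++++++++++==- 
===+=====-::.......                                  .==-.                .....:-=+++++++++++++++++==========++=+=+++++++++++=-
```

```bash
cat > fin.py <<'E'
from h import *
import pickle,sys
np.set_printoptions(precision=2,suppress=True)
d=pickle.load(open(sys.argv[1] if len(sys.argv)>1 else "f_wrist.pkl","rb"));c=(d["K"],np.array(d["distortion"]),np.array(d["extrinsics"])[:3])
g=cv2.GaussianBlur(cv2.cvtColor(d["pixels"],cv2.COLOR_RGB2GRAY).astype(float),(3,3),0)
y=np.radians(-9.8);ex=np.array([np.cos(y)*np.cos(.611),np.sin(y)*np.cos(.611),np.sin(.611)]);ey=np.array([-np.sin(y),np.cos(y),0]);n=np.cross(ex,ey)
O=np.array([.5155,.2164,.170])
def pl(p,h):
    o,dd=ray("w",p,c);t=((O+h*n-o)@n)/(dd@n);P=o+t*dd-O;return np.array([P@ex,P@ey])*1e3
def cross(s,t,i0,last=False):
    k=[i for i in range(len(s)-1) if (s[i]-t)*(s[i+1]-t)<0]
    k=k[-1] if last else k[0];return i0+k+(s[k]-t)/(s[k]-s[k+1])
u,v=317,279;x0=u-64;y0=v-48
def line(pts,h,ax):
    Q=np.array([pl(p,h) for p in pts]);a,b=(1,0) if ax=="y" else (0,1)
    k=np.polyfit(Q[:,a],Q[:,b],1);r=Q[:,b]-np.polyval(k,Q[:,a]);Q=Q[abs(r)<2*r.std()+.05];k=np.polyfit(Q[:,a],Q[:,b],1)
    return np.degrees(np.arctan(k[0])),np.polyval(k,Q[:,a].mean()),Q[:,a].mean()
t=70
print("disp low",line([(q,cross(g[y0+28:y0+46,q],t,y0+28)) for q in range(x0+40,x0+64)],.017,"y"))
print("disp high",line([(q,cross(g[y0+50:y0+70,q],t,y0+50,True)) for q in range(x0+40,x0+64)],.017,"y"))
print("disp L",line([(cross(g[r,x0+30:x0+45],t,x0+30),r) for r in range(y0+40,y0+57)],.017,"x"))
print("disp R",line([(cross(g[r,x0+64:x0+80],t,x0+64,True),r) for r in range(y0+38,y0+57)],.017,"x"))
for q in (x0+45,x0+65,x0+85): print(q," ".join(f"{r}:{int(g[r,q-4:q+5].mean())}" for r in range(y0-40,y0+16)))
for r in (y0+20,y0+36,y0+54): print(r," ".join(f"{q}:{int(g[r-1:r+2,q].mean())}" for q in [*range(x0+22,x0+42),*range(x0+94,x0+112)]))
for q in (x0+45,x0+65,x0+85): print(q," ".join(f"{r}:{int(g[r,q-4:q+5].mean())}" for r in range(y0+58,y0+78)))
E
python3 fin.py
```

```text
disp low (np.float64(2.5599922695761403), np.float64(-1.7957087650254482), np.float64(-12.179059164254127))
disp high (np.float64(2.2240875562144833), np.float64(23.220838299660812), np.float64(-11.820577662452017))
disp L (np.float64(-5.518700232815003), np.float64(-27.45611044532857), np.float64(11.523261486772842))
disp R (np.float64(-2.3013156186726755), np.float64(5.236175036134717), np.float64(10.600489813286567))
298 191:100 192:100 193:100 194:100 195:100 196:100 197:100 198:100 199:100 200:100 201:100 202:101 203:101 204:100 205:100 206:100 207:101 208:101 209:101 210:101 211:101 212:101 213:100 214:101 215:104 216:113 217:124 218:130 219:132 220:132 221:132 222:132 223:132 224:132 225:131 226:131 227:129 228:124 229:119 230:116 231:110 232:106 233:111 234:118 235:122 236:124 237:126 238:127 239:129 240:133 241:139 242:142 243:138 244:131 245:128 246:127
318 191:116 192:116 193:115 194:115 195:115 196:115 197:114 198:114 199:112 200:111 201:109 202:105 203:101 204:100 205:100 206:99 207:99 208:100 209:98 210:95 211:93 212:98 213:107 214:116 215:124 216:120 217:103 218:85 219
[... 1351 characters left out ...]
125 285:120 286:97 287:60 288:40 289:40 290:44 291:46 292:47 293:46 294:46 347:129 348:128 349:127 350:127 351:126 352:123 353:125 354:142 355:171 356:190 357:196 358:196 359:197 360:197 361:198 362:198 363:197 364:197
298 289:45 290:39 291:37 292:60 293:99 294:125 295:132 296:134 297:134 298:134 299:133 300:142 301:165 302:187 303:195 304:196 305:196 306:196 307:196 308:197
318 289:45 290:44 291:40 292:43 293:68 294:103 295:124 296:132 297:134 298:134 299:134 300:134 301:145 302:171 303:189 304:194 305:195 306:195 307:195 308:195
338 289:123 290:127 291:128 292:128 293:129 294:128 295:129 296:132 297:134 298:135 299:135 300:135 301:135 302:148 303:174 304:190 305:190 306:187 307:184 308:182
```

```bash
python3 nudge.py '{"deltas":[[-2.5, 0, 0, 0, 0.085], [-2.5, 0, 3, 0, 0.085], [0, 0, 4, 0, 0.085], [0, 0, 3, 0, 0.08], [0, 0, 1.1, 0, 0.078], [0, 0, 0.1, 0, 0.076], [0, 0, 0, 0, 0.076]]}' 20 | grep -v rot; python3 nudge.py '{"deltas":[[0, 0, 0, 0, 0.07], [0, 0, 0, 0, 0.066], [0, 0, 0, 0, 0.06], [0, 0, 0, 0, 0.06], [0, 0, 0, 0, 0.06], [0, 0, 0, 0, 0.06]]}' 20 ; python3 av.py | head -1; python3 gap.py
```

```text
time_s: 19.4
position: [0.4982, 0.2197, 0.1765]
ft_force: [-0.3, 1.3, 0.3]
grip_width: 0.0762
gripper_force: 0.0
time_s: 20.0
position: [0.4977, 0.2196, 0.1757]
tool_rot: [[-0.985, 0.17, 0.001], [0.17, 0.985, 0.0], [-0.001, 0.0, -1.0]]
ft_force: [1.4, -0.7, 0.9]
grip_width: 0.0643
gripper_force: 21.8
20.2 [0.4977 0.2196 0.1755] F tool [-1.8607 -0.1125 -2.2535] T tool [ 0.0686 -0.3529 -0.026 ] 0.06408801187366828
lip 206:112 207:109 208:107 209:106 210:106 211:108 212:107 213:108 214:108 215:107 216:107 217:105 218:99 219:103 220:108 221:108 222:106 223:102 224:102 225:108 226:111 227:114 228:116 229:116
```

```bash
cat > yaw.py <<'E'
import cv2,numpy as np
g=cv2.cvtColor(cv2.imread("pics/last.png"),cv2.COLOR_BGR2GRAY).astype(float)
P=[]
for q in range(272,322):
    s=g[270:295,q]; k=[i for i in range(24) if s[i]>=70>s[i+1]]
    if k: k=k[0];P.append((q,270+k+(s[k]-70)/(s[k]-s[k+1])))
P=np.array(P);print("disp low edge angle in image",np.degrees(np.arctan(np.polyfit(P[:,0],P[:,1],1)[0])),P[:,1].mean())
def e(a,b):
    o=[]
    for q0 in range(285,345,6):
        s=g[a:b,q0:q0+6].mean(1);o.append((q0+3,a+int(np.argmin(s))))
    return o
print("lip line",e(212,221),"timer edge",e(221,229))
E
python3 yaw.py; python3 nudge.py '{"deltas":[[-0.04, 0, -0.1, 0, 0.06], [0, 0, 0, 0, 0.06]]}' | grep -v rot; python3 av.py | head -1; python3 yaw.py
```

```text
disp low edge angle in image 2.134094222687782 279.90077924674165
lip line [(288, 219), (294, 219), (300, 219), (306, 218), (312, 216), (318, 213), (324, 215), (330, 218), (336, 219), (342, 219)] timer edge [(288, 222), (294, 222), (300, 223), (306, 223), (312, 223), (318, 223), (324, 224), (330, 224), (336, 224), (342, 224)]
time_s: 20.4
position: [0.4978, 0.2195, 0.1764]
ft_force: [1.2, -1.2, 1.5]
grip_width: 0.0643
gripper_force: 21.7
20.6 [0.4978 0.2195 0.1763] F tool [-1.4666 -0.0592 -1.1045] T tool [-0.0026 -0.2506 -0.0152] 0.06410765221062271
disp low edge angle in image 2.237198743041222 279.86349525853154
lip line [(288, 219), (294, 219), (300, 218), (306, 218), (312, 214), (318, 212), (324, 213), (330, 219), (336, 219), (342, 219)] timer edge [(288, 222), (294, 223), (300, 223), (306, 223), (312, 223), (318, 223), (324, 223), (330, 224), (336, 224), (342, 224)]
```

Scaled: -0.0008 m is -0.08, -0.0003 m is -0.03, -1.1 degrees is -0.275.

```bash
python3 nudge.py '{"deltas":[[-0.08, 0, -0.03, 0, 0.06], [0, 0, 0, -0.275, 0.06], [0, 0, 0, -0.275, 0.06], [0, 0, 0, 0, 0.06]]}' | grep -v rot; python3 av.py | head -1; python3 yaw.py; python3 nudge.py '{"deltas":[[0.06, 0, 0.06, 0, 0.06], [0.06, 0, 0.04, 0, 0.06], [0, 0, 0, 0, 0.06]]}' | grep -v rot; python3 av.py | head -1; python3 yaw.py
```

```text
time_s: 21.0
position: [0.4983, 0.2194, 0.1766]
ft_force: [-2.2, 0.2, 2.1]
grip_width: 0.0645
gripper_force: 21.8
21.2 [0.4984 0.2193 0.1766] F tool [ 2.4698 -0.4532 -2.0987] T tool [0.1776 0.4002 0.0859] 0.06384952882175862
disp low edge angle in image 2.1964974398574193 279.7838821769121
lip line [(288, 216), (294, 216), (300, 216), (306, 216), (312, 213), (318, 212), (324, 215), (330, 218), (336, 218), (342, 218)] timer edge [(288, 222), (294, 222), (300, 223), (306, 223), (312, 223), (318, 223), (324, 223), (330, 224), (336, 224), (342, 224)]
time_s: 21.5
position: [0.4979, 0.2195, 0.1759]
ft_force: [0.9, -1.3, 2.8]
grip_width: 0.0638
gripper_force: 21.8
21.7 [0.4978 0.2195 0.1759] F tool [-0.8527 -0.8979 -2.5968] T tool [ 0.2125 -0.233   0.0444] 0.06436299372485466
disp low edge angle in image 2.1769305157518306 279.87598530625064
lip line [(288, 217), (294, 217), (300, 217), (306, 217), (312, 213), (318, 213), (324, 215), (330, 218), (336, 219), (342, 219)] timer edge [(288, 222), (294, 222), (300, 223), (306, 223), (312, 223), (318, 223), (324, 223), (330, 224), (336, 224), (342, 224)]
```

Scaled: -0.001 m is -0.1.

```bash
python3 nudge.py '{"deltas":[[0, 0, -0.1, 0, 0.06], [0, 0, 0, 0, 0.06]]}' | grep -v rot; python3 av.py | head -1; python3 nudge.py '{"deltas":[[0, 0, 0, 0, 0.066], [0, 0, 0, 0, 0.068], [0, 0, 0, 0, 0.07], [0, 0, 0, 0, 0.072], [0, 0, 0, 0, 0.076], [0, 0, 0, 0, 0.08], [0, 0, 0, 0, 0.08], [0, 0, 0, 0, 0.08]]}' 20 | grep -v rot; python3 av.py|head -1; python3 yaw.py
```

```text
time_s: 21.9
position: [0.4977, 0.2195, 0.1768]
ft_force: [1.7, -0.4, 1.0]
grip_width: 0.0641
gripper_force: 21.7
22.1 [0.4976 0.2195 0.1767] F tool [-2.5739 -0.5508 -2.3163] T tool [ 0.1391 -0.4358  0.0529] 0.06374504768766392
time_s: 22.9
position: [0.4974, 0.2195, 0.1767]
ft_force: [-0.4, -0.8, -0.1]
grip_width: 0.0795
gripper_force: 0.0
23.1 [0.4975 0.2195 0.1767] F tool [-0.2708 -0.2036  0.2641] T tool [ 0.0018 -0.0059 -0.0057] 0.07980378439011708
disp low edge angle in image 3.40947001233998 281.662468702578
lip line [(288, 218), (294, 219), (300, 219), (306, 218), (312, 213), (318, 213), (324, 217), (330, 220), (336, 220), (342, 220)] timer edge [(288, 223), (294, 224), (300, 224), (306, 224), (312, 225), (318, 225), (324, 225), (330, 226), (336, 226), (342, 226)]
```

Scaled: -0.04 m is -4, -0.03 m is -3, 2.2 degrees is 0.55.

```bash
python3 nudge.py '{"deltas":[[0, 0, -0.2, 0, 0.085], [0, 0, -1, 0, 0.085], [0, 0, -3, 0.55, 0.085], [1, 0, -4, 0, 0.085], [2, 0, -3, 0, 0.085], [2, 0, 0, 0, 0.085], [0, 0, 0, 0, 0.085], [0, 0, 0, 0, 0.085]]}' 20 | grep -v rot; python3 - <<'E'
from rig import env
import pickle
d=env.get_image("wrist");pickle.dump(d,open("g_wrist.pkl","wb"))
E
python3 fin.py g_wrist.pkl
```

```text
time_s: 23.9
position: [0.4483, 0.228, 0.2891]
ft_force: [-0.0, 0.2, -0.2]
grip_width: 0.0852
gripper_force: 0.0
disp low (np.float64(0.9859343995456981), np.float64(-1.4344991547225416), np.float64(-12.2770254566133))
disp high (np.float64(0.9487199627383268), np.float64(23.60197364704171), np.float64(-11.918444716250372))
disp L (np.float64(-4.687938916511034), np.float64(-26.68198693726343), np.float64(12.195672516460744))
disp R (np.float64(-1.022806555025106), np.float64(6.000292298564139), np.float64(11.271801356665689))
298 191:100 192:100 193:100 194:100 195:100 196:100 197:100 198:101 199:101 200:100 201:100 202:100 203:100 204:100 205:101 206:101 207:100 208:100 209:101 210:101 211:101 212:101 213:101 214:102 215:106 216:116 217:127 218:132 219:133 220:132 221:132 222:132 223:132 224:131 225:131 226:130 227:126 228:120 229:118 230:115 231:108 232:104 233:110 234:117 235:122 236:124 237:126 238:128 239:131 240:138 241:143 242:139 243:131 244:128 245:127 246:127
318 191:116 192:116 193:116 194:115 195:115 196:115 197:115 198:114 199:113 200:112 201:110 202:106 203:102 204:100
[... 1463 characters left out ...]
3 285:124 286:120 287:99 288:62 289:39 290:39 291:44 292:46 293:47 294:47 347:128 348:128 349:127 350:127 351:126 352:125 353:123 354:125 355:142 356:171 357:191 358:196 359:197 360:198 361:198 362:197 363:197 364:198
298 289:43 290:37 291:41 292:68 293:105 294:127 295:133 296:134 297:134 298:133 299:134 300:149 301:175 302:193 303:196 304:196 305:196 306:196 307:196 308:196
318 289:45 290:40 291:37 292:55 293:93 294:120 295:130 296:134 297:135 298:135 299:134 300:140 301:160 302:182 303:193 304:195 305:194 306:195 307:195 308:195
338 289:126 290:128 291:128 292:128 293:128 294:129 295:131 296:134 297:135 298:136 299:135 300:135 301:148 302:174 303:190 304:191 305:189 306:185 307:182 308:180
```

```bash
python3 -c "
from rig import env
print(env.close_job())"
```

```text
the job is handed in; nothing more can be done
None
```

I handed the job in at about 24 s: the timer is on the sloping rest, display end up, bottom edge at the lip and centred, about 1° off straight by camera, with the gripper clear; that its back lies flat is inferred from contact forces, as the camera tilt fits were inconclusive.

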